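Hold a casting mould on the wax injector

ROBOT

A 6-joint arm with a two-finger parallel gripper is mounted at the origin on the work surface. World frame = base frame: x ahead of the robot, y to its left, z up, the work surface at z = 0. Lengths are in m, angles in rad, forces in N, time in s.
With the tool pointing down it reaches from about 0.35 to 0.875 m from the base axis. Payload 4.2 kg.
Tool frame: the origin (TCP) lies midway between the tips of the shut fingers; the grasp point (between the pads) lies 19 mm behind it; z points along the fingers, y is the line along which they close (so a half turn about z gives the same grasp; the last joint's range is limited). The gripper opens to 87 mm and grips with 3 to 60 N. Pads are 19 mm wide; open, the fingers measure 117 mm over their backs; the gripper's body (75 mm by 190 mm) begins 51 mm behind the grasp point.
Start: joints at [-0.94, 0.385, 0.008, 0, -1.194, -0.259], TCP at [0.227, -0.582, 0.223] pointing down, gripper open.
Joint ranges: [-3.14, 3.14], [-1.21, 2.06], [-1.07, 1.41], [-3.16, 2.05], [-2.99, -0.16], [-3.1, 3.1]. Speed limits (rad/s): [2.79, 2.79, 3.14, 3.14, 3.14, 3.14].

INTERFACE

Orientations are given as a unit quaternion [w, x, y, z].
In Python, from plant import manip, cams gives the robot as it stands.
- The arm moves only by the tool jog_arm, never from a script. Its argument "moves" is a list of rows, each a list of 2 entries, a list of its own where there are three numbers: the shift along the tool's x, y, z in normalised numbers (1 is 800 mm), then the turn, a rotation vector about the tool's x, y, z in shares of 360 degrees (1.0 is 360 degrees). A call has 1 to 10 rows; each row is the pose to reach, as a shift and turn from the pose commanded when the call began, along the tool's axes at that moment; what a row does not reach only later rows make up. A row lasts 1/10 s, in which the tool goes at most 50 mm and 8.59 degrees, less where a joint would pass 70% of its speed; a pose out of reach is approached as far as the arm can. Shift and turn numbers lie between -1 and 1, and a call with a number outside is refused. A call with a gripper value outside its range is refused whole. "hand" is the opening, from -1 (shut) to 1 (fully open), set as the call begins (left out, the last holds). The fingers move at their own pace and stop on an object; "newtons" is the grip in N (left out, the last holds). Time passes only in rows, so rows that repeat a pose let the fingers close. It gives the time, the measured TCP pose, the force, the opening and the grip force at its end, in the units of the state.
- manip.observe(): the state, without advancing time (a new reading comes with each control period).
- cams.snapshot(name): name is "scene" or "top" or "wrist"; returns a dict with "color" (384x512x3 uint8, red, green, blue), "z_map" (384x512 float32, m along the optical axis (not along the pixel's ray), 0 where there is no reading), "fovy" (degrees; the focal length in pixels is half the picture's height over the tangent of half this angle, whatever the lens; pixels are square), "cx", "cy" (the principal point, pixels), "world_from_camera" (4x4, takes a point from camera to world coordinates). Camera axes: x right, y up, looking along -z (the intrinsics and any distortion apply to the point x, -y, -z); pixel columns grow to the right and rows downward; lengths in m; the calibration is good to about 2 mm. A picture is of the moment at which its call begins.
- manip.job_done(): hands the job in; it is judged then, once.
The state is a dict: "time": time; "joint_positions": joint angles; "qd": joint speeds; "joint_efforts": joint torques, N m; "tcp_pos": TCP position; "tcp_rot": TCP orientation; "wrist_force": force on the tool from outside, world axes, zero at the start; "ft_torque": the same for the moment, N m; "grip_width": finger opening in m; "finger_force": force on a finger pad.
Only numpy, scipy, OpenCV 4.12 (cv2) and the standard library are available. Lean on these libraries where they do the work, as an engineer would, in place of code of your own. Each camera call takes 0.05 s, during which the arm holds its last target. There are 200 camera calls.

TASK

Grip the casting mould with the green rubber by its two aluminium plates, lift it off the tile, put its sprue hole on the wax injector's nozzle and press it on straight and level, without ramming it, until its brass end is hard against the steel stop ring all round. Keep it there for three seconds with the sprung nozzle pushed in, and finish still gripping and pushing: do not take it off or set it down. Leave the other moulds and everything else on the bench as they are.

Things in the scene. Friction and masses are not known exactly. Their poses are not given: they have to be found in the camera images.
- mould_green: The mould to use: green rubber between two aluminium plates, rigid, 0.2 kg. 72 mm long (own x), 34 mm over the plates (own y: grip here), 50 mm tall (z up). Origin: centre of underside. The +x end is a 14 mm brass block, seen from above as a brass strip, with the sprue hole in its end. One of three moulds on the tile, 100 mm apart in any order, brass ends towards the injector (-y) within 0.55 rad.
- sprue (a point): Centre of the mouth of the green mould's sprue hole, in its +x end face: 36 mm ahead (+x) of the mould's origin and 25 mm above its underside. The hole runs straight in along the mould's x: 16 mm wide, 8 mm deep to a flat floor, its mouth widened by a 2 mm chamfer.
- tile: White ceramic tile lying on the table, 320 x 120 x 12 mm, fixed; the moulds stand on it. Origin: centre of its underside.
- injector: Wax injector, fixed: grey housing 200 x 220 x 75 mm, steel pot 160 mm wide on it, 336 mm tall over all. Origin: centre of housing's underside. Own x is level and runs from the nozzle into the machine; the nozzle sticks out to -x (about world +y, within 0.3 rad), 105 mm above the table. Behind the ring's face: housing front 50 mm, pot 85 mm. A drip tray 16 mm high lies below the nozzle.
- stop_ring: Fixed steel ring around the nozzle, 34 mm across: the hard stop. Origin: centre of its front face, same axes as the injector.
- ring_face (a point): Centre of the stop ring's front face, on the nozzle axis, 150 mm ahead (-x) of the injector's origin, 105 mm above the table. With the mould fully home the sprue mouth lies here.
- nozzle (a joint): How far the sprung brass nozzle is pushed in along the injector's +x (m): 0 at rest, about 0.007 when the mould's end face is on the stop ring (it could go to 0.010). 12 mm thick with a tapered tip 7 mm wide at its end; at rest it sticks out 15 mm from the ring face. Its spring pushes back with about 4 N at first, 9 N at the ring.
- nozzle_tip (a point): End of the nozzle, on its axis; moves with it.
- mould_red: Casting mould of the same make as mould_green, but with brick-red rubber; a bystander on the tile.
- mould_blue: Casting mould of the same make as mould_green, but with blue rubber; a bystander on the tile.
- jar: Clear jar with a yellow lid, 72 mm across, 105 mm tall; bystander. Origin under its centre.
- green_bottle: Small green bottle with a white cap, 36 mm across, 85 mm tall; bystander. Origin under its centre.
- spray_can: Mould-release spray can, blue and aluminium, 52 mm across, 160 mm tall; bystander. Origin under its centre.
- bowl: White ceramic bowl, 110 mm across, 45 mm tall; bystander. Origin under its centre.
- brush: Small hand brush lying on the table; bystander.
Things that resemble listed ones, but are neither listed nor needed, are in the scene too. Leave any brown look-alike of the mould_green alone.

How it is judged:
On the way, in this order (a step that is already met when the one before it is completed fails the run):
1. the green mould is lifted off the tile in the gripper (height (world z) of mould_green above 0.03 m and contact force between the fingers and mould_green above 4 N), for 0.2 s.
2. the green mould is held fully home on the nozzle, against the stop ring, for two and a half seconds (value of joint nozzle above 0.0055 m and distance between sprue and ring_face below 0.004 m and contact force between mould_green and stop_ring above 1 N and contact force between the fingers and mould_green above 4 N and angle between the x axis of mould_green and the x axis of injector, either way round below 0.09 rad and angle between mould_green's own z axis and vertical below 0.09 rad and height (world z) of mould_green above 0.06 m and linear speed of mould_green below 0.02 m/s), for 2.5 s.
At the end, for the whole second after the job is handed in: The gripper still grips the green mould (over 4 N) in the air, and presses it fully home: sprue mouth within 4 mm of the centre of the ring face, nozzle pushed in more than 5.5 mm, mould touching the stop ring with more than 1 N, in line with the nozzle and upright within 0.09 rad, and still (all of step 2); the arm keeps its last pose, push and grip.
It fails at once if the mould is rammed against the injector (over 60 N) (contact force between mould_green and injector above 60 N).
It fails at once if a bystander is shifted by more than 25 mm (distance of any of mould_red, mould_blue, jar, green_bottle, spray_can, bowl, brush from where it was at the start of the episode above 0.025 m).
It also fails if it takes over 45 s, if anything falls off the work surface, if the arm or the gripper's body presses on something with over 40 N, if the wrist force passes 120 N, or if a joint passes its speed limit or range.

## Working session

There is one attempt and no reset: what is moved stays moved. The work goes in short steps, Python scripts to look and compute and a tool call to move; the robot and the scene stay as the last step left them, time stands still between calls to the robot, and variables do not carry over. Pictures are saved under pics/ and viewed, at most 10 in all, crops included, and the job is handed in when it is done.

Besides the shell and the picture viewer there is one more tool, called after "Emit:" as name([rows], argument=value, ...), one row to a line, values as JSON. jog_arm: Moves the arm, as the interface text tells. Its arguments: {"type":"object","properties":{"moves":{"type":"array"},"hand":{"type":"number"},"newtons":{"type":"number"}},"required":["moves"]}

```bash
mkdir -p pics && cat > h.py <<'E'
import numpy as np, cv2
from plant import manip, cams
def snap(n):
    s=cams.snapshot(n); np.savez(f'/tmp/{n}.npz',**s); return s
def save(s,fn,crop=None,k=1):
    im=cv2.cvtColor(np.asarray(s['color']),cv2.COLOR_RGB2BGR)
    if crop: r0,r1,c0,c1=crop; im=im[r0:r1,c0:c1]
    cv2.imwrite(fn,cv2.resize(im,None,fx=k,fy=k,interpolation=cv2.INTER_CUBIC))
def ray(s,u,v):
    f=192/np.tan(np.radians(float(s['fovy']))/2); T=np.asarray(s['world_from_camera'])
    d=np.stack([(u-s['cx'])/f,-(v-s['cy'])/f,-np.ones_like(u*1.)],-1)
    return T[:3,3], d@T[:3,:3].T
def onplane(s,u,v,z):
    o,d=ray(s,np.asarray(u,float),np.asarray(v,float)); return o+d*((z-o[2])/d[...,2])[...,None]
def cloud(s):
    v,u=np.mgrid[:384,:512]; o,d=ray(s,u.astype(float),v.astype(float)); return o+d*np.asarray(s['z_map'])[...,None]
E
python3 - <<'E'
from h import *
for n in('top','scene','wrist'):
    s=snap(n); save(s,f'pics/{n}0.png'); print(n,{k:np.round(s[k],3).tolist() for k in s if k not in('color','z_map')})
print(manip.observe())
E
```

```text
top {'fovy': 54.378, 'cx': 259.276, 'cy': 192.289, 'world_from_camera': [[-0.024, 0.992, -0.127, 0.425], [-1.0, -0.025, -0.001, -0.001], [-0.004, 0.127, 0.992, 1.01], [0.0, 0.0, 0.0, 1.0]]}
scene {'fovy': 47.887, 'cx': 257.315, 'cy': 181.298, 'world_from_camera': [[0.262, -0.531, 0.805, 1.404], [0.965, 0.157, -0.211, -0.209], [-0.014, 0.832, 0.554, 0.691], [0.0, 0.0, 0.0, 1.0]]}
wrist {'fovy': 59.926, 'cx': 255.127, 'cy': 193.91, 'world_from_camera': [[-0.363, -0.899, -0.243, 0.16], [0.932, -0.35, -0.098, -0.61], [0.003, -0.262, 0.965, 0.383], [0.0, 0.0, 0.0, 1.0]]}
{'time': 0.15, 'joint_positions': array([-9.40407441e-01,  3.85399706e-01,  6.94577372e-03, -3.33409188e-04,
       -1.19401448e+00, -2.58607941e-01]), 'qd': array([ 0.00057146, -0.00255484,  0.00166845,  0.00153714, -0.00010892,
       -0.00059972]), 'joint_efforts': array([ 7.04836475e-05, -3.91052270e+01,  1.87586868e+01,  4.22234595e+00,
        1.24063098e-02, -1.40944962e-04]), 'tcp_pos': array([ 0.22689567, -0.58187416,  0.22170407]), 'tcp_rot': array([-2.19601687e-04, -1.84761265e-01,  9.82783065e-01,  8.21436165e-04]), 'wrist_force': array([ 0.54382996,  1.20130483, -0.9950703 ]), 'ft_torque': array([-0.00657329, -0.00273573, -0.00529868]), 'finger_force': 0.0, 'grip_width': 0.0871859429194915}
```

View pics/top0.png

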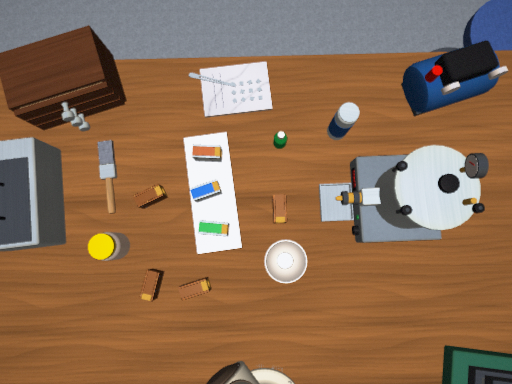

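View pics/scene0.png

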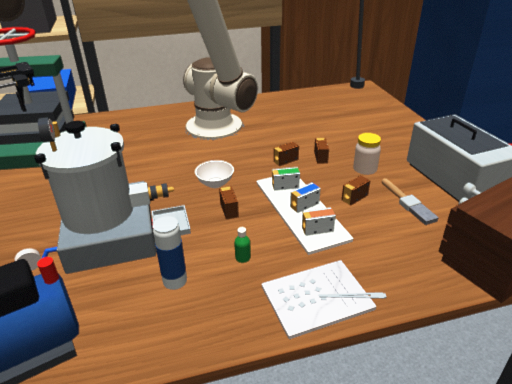

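The top view shows three moulds on the tile: red/orange at (207,153), blue at (205,190) and green at (213,229). Each has its brass strip on the right, facing the injector nozzle at (345,198). There are brown look-alikes at (152,196), (151,285), (195,289) and (280,208). The one that fits is (213,229), because it is green, has light plates and stands on the tile. I'll confirm it in one crop and measure.

```bash
python3 - <<'E'
from h import *
s=dict(np.load('/tmp/top.npz')); save(s,'pics/crop_top.png',(130,260,180,380),4)
c=s['color']; hsv=cv2.cvtColor(c,cv2.COLOR_RGB2HSV); P=cloud(s)
print('hsv',[(p,hsv[p].tolist(),P[p].round(3).tolist()) for p in [(229,208),(229,225),(222,213),(236,213),(198,345),(198,352),(196,370),(190,360),(230,360)]])
m=((hsv[...,0]>45)&(hsv[...,0]<80)&(hsv[...,1]>120)).astype(np.uint8); m[:, :180]=0; m[:200]=0;m[260:]=0;m[:,250:]=0
v,u=np.nonzero(m); q=onplane(s,u,v,.062)[:,:2]; r=cv2.minAreaRect(q.astype(np.float32)*1000); print('green',r,len(u),q.mean(0),np.linalg.svd(q-q.mean(0),full_matrices=False)[2][0])
# housing from depth: z 60..80mm
M=(abs(P[...,2]-.075)<.012)&(P[...,1]<-.2); M=cv2.morphologyEx(M.astype(np.uint8),cv2.MORPH_OPEN,np.ones((3,3)))
n,l,st,_=cv2.connectedComponentsWithStats(M)
for i in range(1,n):
    if st[i,4]>300:
        Q=P[l==i]; print('housing',st[i],Q[:,2].mean(),cv2.minAreaRect((Q[:,:2]*1000).astype(np.float32)))
# pot top
M=(abs(P[...,2]-.32)<.03)&(P[...,1]<-.2); Q=P[M]; print('pot',Q[:,:2].mean(0),len(Q),cv2.minEnclosingCircle((Q[:,:2]*1000).astype(np.float32)))
E
```

```text
hsv [((229, 208), [68, 168, 205], [0.456, 0.132, 0.061]), ((229, 225), [20, 174, 228], [0.455, 0.089, 0.061]), ((222, 213), [94, 24, 226], [0.474, 0.119, 0.062]), ((236, 213), [113, 4, 250], [0.439, 0.126, 0.013]), ((198, 345), [102, 31, 83], [0.52, -0.205, 0.119]), ((198, 352), [20, 177, 221], [0.52, -0.223, 0.117]), ((196, 370), [102, 16, 237], [0.523, -0.264, 0.125]), ((190, 360), [38, 12, 84], [0.54, -0.245, 0.11]), ((230, 360), [120, 4, 61], [0.444, -0.252, 0.06])]
green ((460.5238037109375, 127.09892272949219), (56.5872917175293, 22.025989532470703), 82.93467712402344) 195 [0.46052635 0.12686161] [-0.1108236  -0.99384009]
housing [ 355  155   50   35 1035] 0.07336448542456799 ((591.2285766601562, -310.1657409667969), (86.23240661621094, 123.5749282836914), 0.7692068219184875)
housing [ 359  206   83   37 1587] 0.07356986961241309 ((460.4541931152344, -350.76361083984375), (91.31917572021484, 200.36184692382812), 0.8480421304702759)
pot [ 0.54027281 -0.39126174] 904 ((533.4679565429688, -395.7064208984375), 50.915225982666016)
```

View pics/crop_top.png

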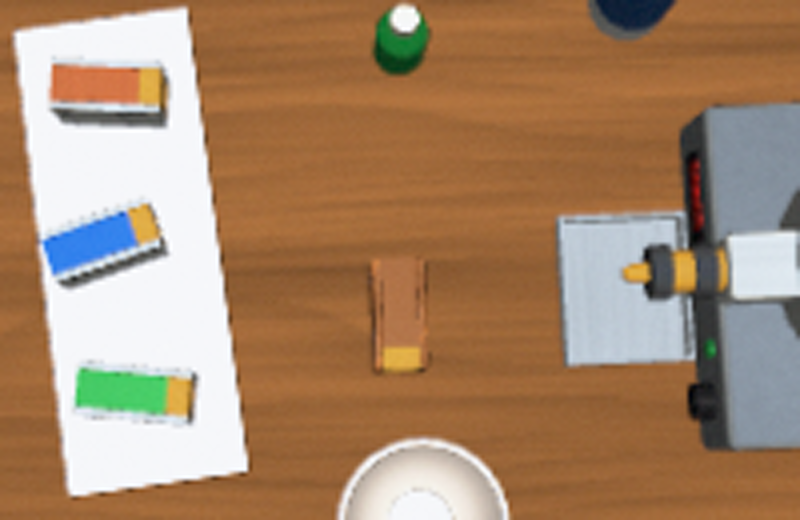

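View pics/wrist0.png

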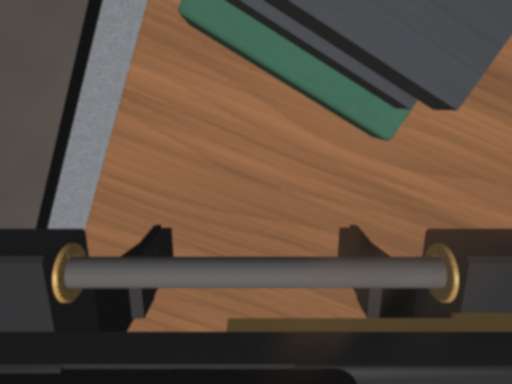

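The crop confirms it: green rubber between plates with the brass strip to the right, at crop (135,392). The nozzle tip is at crop (622,272) and the stop ring at about (655,272). The wrist view shows only fingers, table and a green box edge. I'll move to a hover just behind the green mould.

Careful with the scale: shifts go in shares of 800 mm and turns go in shares of 360 degrees. That gives: 317 mm / 800 = 0.3963, 285 mm / 800 = 0.3563, -62 degrees / 360 = -0.1722.

Emit:
jog_arm([
  [[-0.025,0.0313,0.0025],[0,0,-0.0167]],
  [[-0.0563,0.0688,0.0063],[0,0,-0.0333]],
  [[-0.09,0.1125,0.01],[0,0,-0.05]],
  [[-0.125,0.1563,0.0125],[0,0,-0.0694]],
  [[-0.1563,0.1938,0.0163],[0,0,-0.0861]],
  [[-0.19,0.2375,0.02],[0,0,-0.1028]],
  [[-0.225,0.2775,0.025],[0,0,-0.1222]],
  [[-0.2563,0.3188,0.03],[0,0,-0.1389]],
  [[-0.2875,0.3563,0.0338],[0,0,-0.1556]],
  [[-0.3188,0.3963,0.0375],[0,0,-0.1722]],
], hand=1)

```text
time: 1.15
tcp_pos: [0.3496, -0.1928, 0.1925]
tcp_rot: [0.0, -0.666, 0.746, -0.0]
wrist_force: [1.2, 0.6, 0.9]
grip_width: 0.0874
finger_force: 0.0
```

Emit:
jog_arm([
  [[-0.0475,-0.01,0.0038],[0,0,0]],
  [[-0.1,-0.02,0.0075],[0,0,0]],
  [[-0.1525,-0.0313,0.0125],[0,0,0]],
  [[-0.2063,-0.0413,0.0175],[0,0,0]],
  [[-0.26,-0.0513,0.0225],[0,0,0]],
  [[-0.3125,-0.0625,0.0275],[0,0,0]],
  [[-0.365,-0.0725,0.0325],[0,0,0]],
  [[-0.4188,-0.0825,0.0375],[0,0,0]],
  [[-0.4563,-0.09,0.04],[0,0,0]],
  [[-0.4663,-0.0925,0.04],[0,0,0]],
])

```text
time: 2.15
tcp_pos: [0.4672, 0.1702, 0.1599]
tcp_rot: [-0.0, -0.666, 0.746, -0.0]
wrist_force: [-0.1, 0.2, 0.7]
grip_width: 0.0867
finger_force: 0.0
```

```bash
python3 - <<'E'
from h import *
s=snap('wrist'); save(s,'pics/wrist1.png'); o=manip.observe(); print(o['time'],o['tcp_pos'],o['tcp_rot'],o['joint_positions'])
print(np.round(s['world_from_camera'],3).tolist())
c=s['color']; hsv=cv2.cvtColor(c,cv2.COLOR_RGB2HSV); P=cloud(s)
def rect(m,name):
    m=cv2.morphologyEx(m.astype(np.uint8),cv2.MORPH_OPEN,np.ones((3,3)));n,l,st,_=cv2.connectedComponentsWithStats(m)
    for i in range(1,n):
        if st[i,4]>300:
            v,u=np.nonzero(l==i); q=onplane(s,u,v,.062)[:,:2]*1000; print(name,st[i].tolist(),'z',np.median(P[v,u,2]).round(4),cv2.minAreaRect(q.astype(np.float32)),q.mean(0).round(1))
rect((hsv[...,0]>45)&(hsv[...,0]<80)&(hsv[...,1]>120),'green')
rect((hsv[...,0]>15)&(hsv[...,0]<28)&(hsv[...,1]>140)&(abs(P[...,2]-.062)<.006),'brass')
rect((abs(P[...,2]-.062)<.004),'alltop')
E
```

```text
2.2 [0.46717435 0.16975007 0.15998979] [-1.54620613e-04 -6.65532977e-01  7.46368428e-01 -4.38538284e-05] [ 6.75894062e-01  2.26924484e-01 -3.91625010e-01  1.27326339e-04
 -9.52551069e-01 -7.90348812e-01]
[[-0.994, -0.11, -0.03, 0.459], [0.114, -0.959, -0.26, 0.098], [-0.0, -0.262, 0.965, 0.321], [0.0, 0.0, 0.0, 1.0]]
green [245, 151, 26, 22, 482] z 0.0609 ((461.9580383300781, 141.590576171875), (16.643310546875, 19.789417266845703), 83.478759765625) [462.5 142.7]
alltop [236, 80, 46, 96, 4182] z 0.0608 ((458.6278076171875, 116.80484008789062), (71.4906005859375, 33.70749282836914), 83.39533233642578) [458.4 115.2]
alltop [99, 118, 80, 97, 3868] z 0.0609 ((555.7174072265625, 136.22036743164062), (34.71717071533203, 71.63328552246094), 18.071847915649414) [556.1 135.2]
alltop [0, 132, 45, 90, 3121] z 0.0609 ((655.736572265625, 132.64511108398438), (71.98910522460938, 34.95547103881836), 85.6178970336914) [653.4 134.9]
```

View pics/wrist1.png

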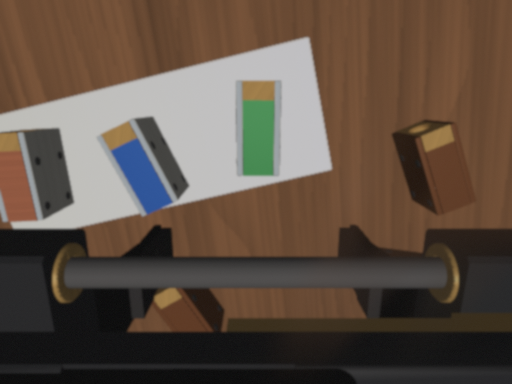

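The wrist view shows the green mould upright at (258,128), with its brass end up at (258,90). Its outline measures 71.5 x 33.7 mm at z 0.061, which matches. Now I'll go down over it.

In the tool's units: 140 mm / 800 = 0.175, 128 mm / 800 = 0.16.

Emit:
jog_arm([
  [[0.0313,0.0013,0.0125],[0,0,0]],
  [[0.0563,0.0025,0.0375],[0,0,0]],
  [[0.0663,0.0038,0.0625],[0,0,0]],
  [[0.0663,0.0038,0.0938],[0,0,0]],
  [[0.0663,0.0038,0.1225],[0,0,0]],
  [[0.0663,0.0038,0.1438],[0,0,0]],
  [[0.0663,0.0038,0.16],[0,0,0]],
  [[0.0663,0.0038,0.17],[0,0,0]],
  [[0.0663,0.0038,0.175],[0,0,0]],
  [[0.0663,0.0038,0.175],[0,0,0]],
])

```text
time: 3.2
tcp_pos: [0.4571, 0.1148, 0.0205]
tcp_rot: [-0.0, -0.664, 0.747, 0.0]
wrist_force: [0.0, 0.0, -0.1]
grip_width: 0.087
finger_force: 0.0
```

Emit:
jog_arm([
  [[0,0,0],[0,0,0]],
  [[0,0,0],[0,0,0]],
  [[0,0,0],[0,0,0]],
  [[0,0,0],[0,0,0]],
  [[0,0,0],[0,0,0]],
  [[0,0,0],[0,0,0]],
  [[0,0,0],[0,0,0]],
  [[0,0,0],[0,0,0]],
], hand=-1, newtons=45)

```text
time: 4.0
tcp_pos: [0.4575, 0.1153, 0.0206]
tcp_rot: [0.0, -0.665, 0.747, -0.0]
wrist_force: [1.1, 0.8, -0.9]
grip_width: 0.0339
finger_force: 45.0
```

In the tool's units: -80 mm / 800 = -0.1, -74 mm / 800 = -0.0925.

Emit:
jog_arm([
  [[0,0,-0.0075],[0,0,0]],
  [[0,0,-0.0225],[0,0,0]],
  [[0,0,-0.0425],[0,0,0]],
  [[0,0,-0.0625],[0,0,0]],
  [[0,0,-0.08],[0,0,0]],
  [[0,0,-0.0925],[0,0,0]],
  [[0,0,-0.1],[0,0,0]],
  [[0,0,-0.1],[0,0,0]],
  [[0,0,-0.1],[0,0,0]],
])

```text
time: 4.9
tcp_pos: [0.4568, 0.115, 0.1001]
tcp_rot: [-0.001, -0.664, 0.747, 0.0]
wrist_force: [0.0, 0.4, -1.9]
grip_width: 0.0338
finger_force: 45.0
```

In the tool's units: 216 mm / 800 = 0.27, 205 mm / 800 = 0.2563, -7.4 degrees / 360 = -0.0206.

Emit:
jog_arm([
  [[0.0188,-0.0075,0],[0,0,-0.0014]],
  [[0.05,-0.0213,0],[0,0,-0.0039]],
  [[0.0875,-0.0363,0],[0,0,-0.0067]],
  [[0.125,-0.0525,0],[0,0,-0.0097]],
  [[0.1625,-0.0675,0],[0,0,-0.0125]],
  [[0.2,-0.0825,0],[0,0,-0.0153]],
  [[0.2313,-0.0963,0],[0,0,-0.0178]],
  [[0.2563,-0.1063,0],[0,0,-0.0194]],
  [[0.27,-0.1113,0],[0,0,-0.0206]],
  [[0.27,-0.1113,0],[0,0,-0.0206]],
])

```text
time: 5.9
tcp_pos: [0.5202, -0.1107, 0.0996]
tcp_rot: [0.001, 0.711, -0.704, -0.001]
wrist_force: [-0.2, 0.2, -3.0]
grip_width: 0.0341
finger_force: 45.0
```

```bash
python3 - <<'E'
from h import *
for n in('top','wrist','scene'): s=snap(n); save(s,f'pics/{n}2.png')
s=dict(np.load('/tmp/wrist.npz'));o=manip.observe(); print(o['time'],o['tcp_pos'],o['tcp_rot'],o['finger_force'])
print(np.round(s['world_from_camera'],3).tolist())
E
```

```text
6.05 [ 0.52002778 -0.10907289  0.10014827] [ 3.11387753e-04  7.11543649e-01 -7.02641688e-01 -4.43279088e-04] 44.99994831159711
[[-1.0, 0.01, 0.004, 0.521], [-0.011, -0.965, -0.263, -0.183], [0.001, -0.263, 0.965, 0.261], [0.0, 0.0, 0.0, 1.0]]
```

View pics/wrist2.png

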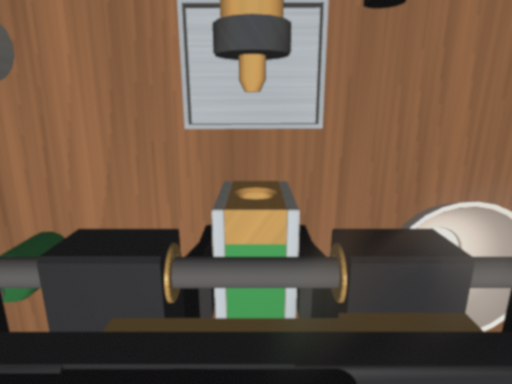

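The wrist view shows the held mould (brass end, with the sprue hole at (256,193)) facing the nozzle: tip at (252,92), ring at about (252,38). Now for the offsets.

```bash
python3 - <<'E'
from h import *
s=dict(np.load('/tmp/wrist.npz')); P=cloud(s); c=s['color']; hsv=cv2.cvtColor(c,cv2.COLOR_RGB2HSV)
# mould top edges via depth mask
for r in (205,215,225,238): 
    row=np.arange(195,320); z=P[r,row,2]; k=row[(z>.125)]
    if len(k): print('top',r,k.min(),k.max(),np.median(P[r,k,2]).round(4), onplane(s,np.array([k.min()-.5,k.max()+.5]),np.array([r,r]),.1417).round(4)[:,:2].tolist())
b=(hsv[...,0]>10)&(hsv[...,0]<28)&(hsv[...,1]>130)
for r in (58,62,66,70,74,78,82,86,90):
    k=np.nonzero(b[r,230:275]&(P[r,230:275,2]>.09))[0]+230
    if len(k): print('noz',r,k.min(),k.max(),onplane(s,np.array([(k.min()+k.max())/2.]),np.array([r]),.105).round(4)[0].tolist(),'ztop',P[r,k,2].max().round(4))
for r in (25,30,35,40,45,50,55):
    k=np.nonzero(P[r,195:310,2]>.08)[0]+195
    if len(k): print('ring',r,k.min(),k.max(),onplane(s,np.array([(k.min()+k.max())/2.]),np.array([r]),.105).round(4)[0].tolist(),P[r,k,2].max().round(4),np.median(P[r,k,1]).round(4))
# front face: tip y min
m=(P[...,2]>.085)&(P[...,1]<-.15)&(abs(P[...,0]-.52)<.03); 
print('tip y',P[m][:,1].max(), 'hole floor/mouth')
# hole: darker brass ellipse
g=cv2.cvtColor(c,cv2.COLOR_RGB2GRAY)[183:207,230:285]; 
M=(P[...,2]>.139)&(P[...,1]<-.08)&(P[...,1]>-.16)&(abs(P[...,0]-.52)<.03); Q=P[M]; print('mtop',np.median(Q[:,2]),Q[:,1].min(),cv2.minAreaRect((Q[:,:2]*1000).astype(np.float32)))
t=dict(np.load('/tmp/top.npz'));PT=cloud(t); M=(PT[...,2]>.1)&(PT[...,2]<.13)&(PT[...,1]<-.17)&(PT[...,1]>-.225)&(abs(PT[...,0]-.52)<.03); Q=PT[M];print('top noz',len(Q),np.median(Q[:,0]),Q[:,1].max(),Q[:,2].max())
sc=dict(np.load('/tmp/scene.npz')); save(sc,'pics/scene2c.png',(130,260,120,260),4)
E
```

```text
top 205 214 297 0.1347 [[0.5357, -0.1462], [0.5043, -0.1465]]
top 215 212 299 0.14 [[0.5365, -0.1422], [0.5034, -0.1426]]
top 225 212 300 0.1401 [[0.5366, -0.1382], [0.5028, -0.1385]]
top 238 213 299 0.14 [[0.5364, -0.1329], [0.5029, -0.1332]]
noz 58 239 264 [0.5223, -0.2021, 0.105] ztop 0.1106
noz 62 241 263 [0.5221, -0.2004, 0.105] ztop 0.1103
noz 66 241 263 [0.522, -0.1988, 0.105] ztop 0.1103
noz 70 241 263 [0.522, -0.1971, 0.105] ztop 0.1107
noz 74 241 263 [0.522, -0.1955, 0.105] ztop 0.1105
noz 78 241 263 [0.522, -0.1938, 0.105] ztop 0.1105
noz 82 242 261 [0.5222, -0.1921, 0.105] ztop 0.1095
noz 86 244 260 [0.522, -0.1904, 0.105] ztop 0.1091
noz 90 247 254 [0.5226, -0.1887, 0.105] ztop 0.1084
ring 25 213 291 [0.5222, -0.2152, 0.105] 0.1222 -0.2124
ring 30 213 291 [0.5222, -0.2132, 0.105] 0.1217 -0.2106
ring 35 213 291 [0.5221, -0.2113, 0.105] 0.2608 -0.2087
ring 40 213 291 [0.5221, -0.2093, 0.105] 0.1221 -0.207
ring 45 213 291 [0.5221, -0.2073, 0.105] 0.1224 -0.2052
ring 50 214 290 [0.5221, -0.2053, 0.105] 0.1206 -0.2035
ring 55 216 288 [0.5221, -0.2033, 0.105] 0.111 -0.2032
tip y -0.15000030613089801 hole floor/mouth
mtop 0.19277460834222898 -0.15093863603264557 ((519.8594360351562, -123.50700378417969), (60.08464813232422, 54.47434997558594), 0.39682790637016296)
top noz 76 0.515076339645082 -0.2004214456566674 0.12220212216341442
```

View pics/scene2c.png

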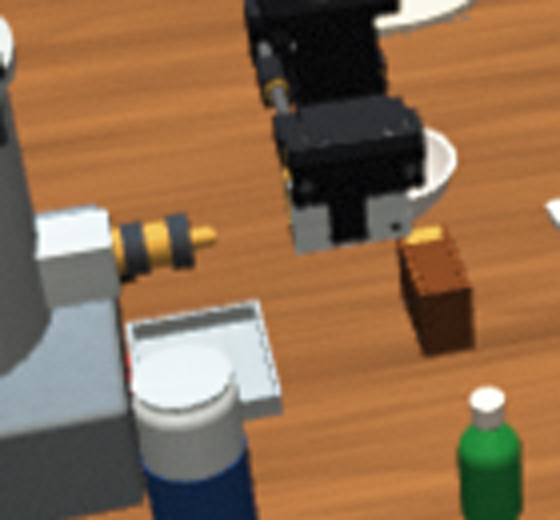

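The crop of the scene view shows the mould held level, facing the nozzle tip at crop (213,236). Next I'll lower it, shift it sideways and approach to just short of the tip.

In the tool's units: 38 mm / 800 = 0.0475, -1.7 mm / 800 = -0.0021.

Emit:
jog_arm([
  [[0,-0.0021,0.0063],[0,0,0]],
  [[0.0038,-0.0021,0.0125],[0,0,0]],
  [[0.0125,-0.0021,0.0138],[0,0,0]],
  [[0.0225,-0.0021,0.0138],[0,0,0]],
  [[0.0325,-0.0021,0.0138],[0,0,0]],
  [[0.04,-0.0021,0.0138],[0,0,0]],
  [[0.045,-0.0021,0.0138],[0,0,0]],
  [[0.0475,-0.0021,0.0138],[0,0,0]],
  [[0.0475,-0.0021,0.0138],[0,0,0]],
  [[0.0475,-0.0021,0.0138],[0,0,0]],
])

```text
time: 7.05
tcp_pos: [0.5227, -0.1476, 0.0896]
tcp_rot: [-0.0, 0.711, -0.703, -0.0]
wrist_force: [0.1, -0.2, -2.3]
grip_width: 0.0334
finger_force: 45.0
```

```bash
python3 - <<'E'
from h import *
s=snap('wrist'); save(s,'pics/wrist3.png',(90,290,160,350),4); P=cloud(s); hsv=cv2.cvtColor(s['color'],cv2.COLOR_RGB2HSV)
o=manip.observe(); print(o['time'],o['tcp_pos'],o['tcp_rot'],o['wrist_force'])
for r in range(100,250,8):
    z=P[r,195:320,2]; k=np.nonzero((z>.09)&(z<.16))[0]+195
    if len(k): print(r,k.min(),k.max(),np.median(P[r,k,2]).round(4),P[r,k,2].max().round(4),'x@.105',onplane(s,np.array([k.min()-.5,k.max()+.5]),np.array([r,r]),.105).round(4)[:,:2].tolist(),'x@.130',onplane(s,np.array([k.min()-.5,k.max()+.5]),np.array([r,r]),.130).round(4)[:,:2].tolist())
s=snap('scene');save(s,'pics/scene3.png',(150,230,130,240),6)
E
```

```text
7.1 [ 0.52269266 -0.14749611  0.08958119] [-3.99185020e-05  7.11495057e-01 -7.02691100e-01  4.32993487e-07] [ 0.54720428  0.12340025 -2.28672365]
100 226 289 0.1159 0.1192 x@.105 [[0.5358, -0.2219], [0.5088, -0.2222]] x@.130 [[0.5336, -0.2217], [0.5113, -0.2219]]
108 226 289 0.1157 0.1185 x@.105 [[0.5358, -0.2186], [0.5087, -0.2189]] x@.130 [[0.5336, -0.219], [0.5112, -0.2192]]
116 219 297 0.1186 0.1213 x@.105 [[0.5388, -0.2153], [0.5052, -0.2157]] x@.130 [[0.5361, -0.2162], [0.5083, -0.2165]]
124 219 296 0.1188 0.1212 x@.105 [[0.5389, -0.2119], [0.5054, -0.2123]] x@.130 [[0.5362, -0.2134], [0.5085, -0.2138]]
132 219 296 0.1185 0.1215 x@.105 [[0.5389, -0.2085], [0.5053, -0.209]] x@.130 [[0.5362, -0.2106], [0.5084, -0.211]]
140 219 296 0.119 0.1214 x@.105 [[0.539, -0.2051], [0.5051, -0.2055]] x@.130 [[0.5363, -0.2078], [0.5082, -0.2081]]
148 236 278 0.1196 0.1215 x@.105 [[0.5316, -0.2017], [0.5128, -0.202]] x@.130 [[0.5302, -0.205], [0.5146, -0.2052]]
156 244 271 0.1086 0.1105 x@.105 [[0.5281, -0.1983], [0.5158, -0.1984]] x@.130 [[0.5273, -0.2021], [0.5171, -0.2022]]
164 245 270 0.109
[... 452 characters left out ...]
 215 297 0.1232 0.1246 x@.105 [[0.5413, -0.1761], [0.5034, -0.1765]] x@.130 [[0.5382, -0.1837], [0.5068, -0.1841]]
212 212 299 0.1298 0.1312 x@.105 [[0.5428, -0.1722], [0.5023, -0.1727]] x@.130 [[0.5394, -0.1805], [0.5059, -0.1809]]
220 212 299 0.1298 0.1313 x@.105 [[0.5428, -0.1683], [0.5021, -0.1688]] x@.130 [[0.5395, -0.1773], [0.5057, -0.1777]]
228 205 306 0.1298 0.1313 x@.105 [[0.5462, -0.1643], [0.4987, -0.1649]] x@.130 [[0.5422, -0.174], [0.5029, -0.1745]]
236 201 310 0.1297 0.131 x@.105 [[0.5482, -0.1603], [0.4966, -0.1609]] x@.130 [[0.5439, -0.1707], [0.5011, -0.1712]]
244 196 315 0.1295 0.1315 x@.105 [[0.5507, -0.1562], [0.494, -0.1569]] x@.130 [[0.5459, -0.1673], [0.499, -0.1679]]
```

View pics/wrist3.png

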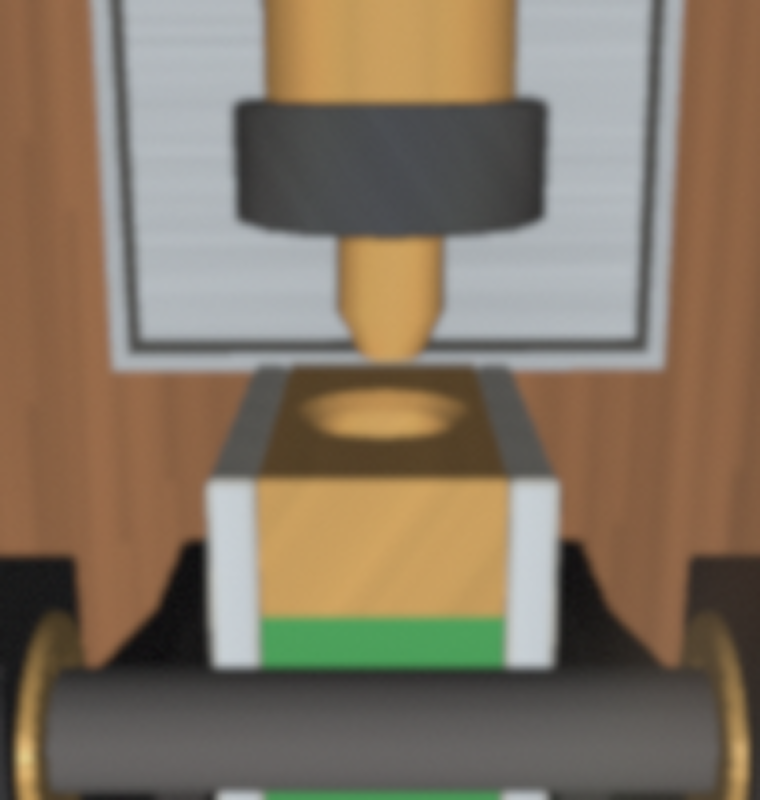

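View pics/scene3.png

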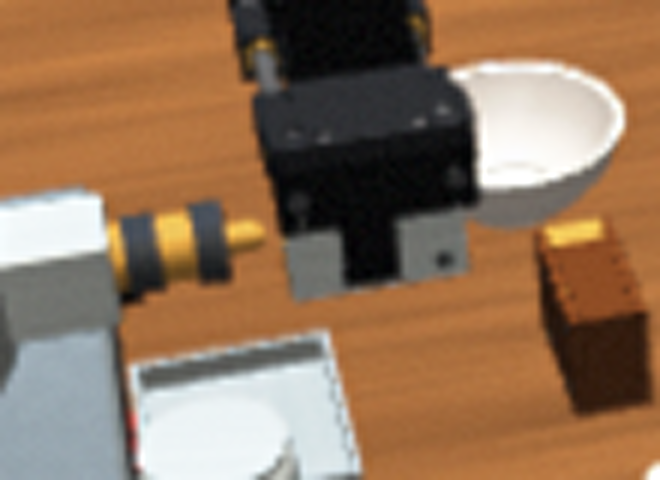

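The crops show the hole at crop (385,413) in line with the nozzle tip at (387,350). The heights agree, the lateral error is under 1 mm and about 22 mm of travel remains. I'll insert slowly.

In the tool's units: 13 mm / 800 = 0.0163, 12 mm / 800 = 0.015.

Emit:
jog_arm([
  [[0.0013,0.0009,0],[0,0,0]],
  [[0.0038,0.001,0],[0,0,0]],
  [[0.0063,0.001,0],[0,0,0]],
  [[0.0088,0.001,0],[0,0,0]],
  [[0.0113,0.001,0],[0,0,0]],
  [[0.0138,0.001,0],[0,0,0]],
  [[0.015,0.001,0],[0,0,0]],
  [[0.0163,0.001,0],[0,0,0]],
  [[0.0163,0.001,0],[0,0,0]],
])

```text
time: 8.05
tcp_pos: [0.522, -0.1608, 0.0895]
tcp_rot: [0.0, 0.711, -0.703, -0.0]
wrist_force: [-0.3, 1.3, -2.8]
grip_width: 0.0337
finger_force: 45.0
```

In the tool's units: 5 mm / 800 = 0.0063, 2.8 mm / 800 = 0.0035.

Emit:
jog_arm([
  [[0.0009,0,0],[0,0,0]],
  [[0.0018,0,0],[0,0,0]],
  [[0.0026,0,0],[0,0,0]],
  [[0.0035,0,0],[0,0,0]],
  [[0.0044,0,0],[0,0,0]],
  [[0.0053,0,0],[0,0,0]],
  [[0.0063,0,0],[0,0,0]],
  [[0.0063,0,0],[0,0,0]],
])

```text
time: 8.85
tcp_pos: [0.5221, -0.165, 0.0895]
tcp_rot: [-0.0, 0.711, -0.703, -0.0]
wrist_force: [-0.5, 6.8, -0.9]
grip_width: 0.0336
finger_force: 45.0
```

In the tool's units: 2.8 mm / 800 = 0.0035, 2.4 mm / 800 = 0.003.

Emit:
jog_arm([
  [[0.0006,0,0],[0,0,0]],
  [[0.0013,0,0],[0,0,0]],
  [[0.0019,0,0],[0,0,0]],
  [[0.0025,0,0],[0,0,0]],
  [[0.003,0,0],[0,0,0]],
  [[0.0035,0,0],[0,0,0]],
  [[0.0035,0,0],[0,0,0]],
])

```text
time: 9.55
tcp_pos: [0.5222, -0.1674, 0.0896]
tcp_rot: [-0.001, 0.711, -0.703, -0.0]
wrist_force: [-0.5, 7.6, -1.5]
grip_width: 0.034
finger_force: 45.0
```

In the tool's units: 1.5 mm / 800 = 0.0019, 1.2 mm / 800 = 0.0015.

Emit:
jog_arm([
  [[0.0004,0,0],[0,0,0]],
  [[0.0008,0,0],[0,0,0]],
  [[0.0011,0,0],[0,0,0]],
  [[0.0015,0,0],[0,0,0]],
  [[0.0019,0,0],[0,0,0]],
  [[0.0019,0,0],[0,0,0]],
])

```text
time: 10.15
tcp_pos: [0.5222, -0.1687, 0.0895]
tcp_rot: [-0.001, 0.711, -0.703, -0.001]
wrist_force: [-1.1, 9.0, -0.9]
grip_width: 0.0339
finger_force: 45.0
```

In the tool's units: 1.2 mm / 800 = 0.0015, 0.9 mm / 800 = 0.0011.

Emit:
jog_arm([
  [[0.0004,0,0],[0,0,0]],
  [[0.0008,0,0],[0,0,0]],
  [[0.0011,0,0],[0,0,0]],
  [[0.0015,0,0],[0,0,0]],
  [[0.0015,0,0],[0,0,0]],
])

```text
time: 10.65
tcp_pos: [0.5222, -0.1692, 0.0896]
tcp_rot: [-0.001, 0.711, -0.703, -0.001]
wrist_force: [-0.0, 11.7, 0.1]
grip_width: 0.0333
finger_force: 45.0
```

In the tool's units: 1.5 mm / 800 = 0.0019, 1.2 mm / 800 = 0.0015.

Emit:
jog_arm([
  [[0.0004,0,0],[0,0,0]],
  [[0.0008,0,0],[0,0,0]],
  [[0.0011,0,0],[0,0,0]],
  [[0.0015,0,0],[0,0,0]],
  [[0.0019,0,0],[0,0,0]],
  [[0.0019,0,0],[0,0,0]],
], newtons=58)

```text
time: 11.25
tcp_pos: [0.5222, -0.1692, 0.0896]
tcp_rot: [-0.002, 0.712, -0.703, -0.001]
wrist_force: [-1.7, 17.7, 2.4]
grip_width: 0.0335
finger_force: 58.0
```

```bash
python3 - <<'E'
from h import *
s=snap('wrist'); save(s,'pics/wrist4.png',(90,290,160,350),4); o=manip.observe(); print(o['time'],o['tcp_pos'],o['tcp_rot'],o['wrist_force'],o['ft_torque'],o['finger_force'])
P=cloud(s)
for r in range(136,225,6):
    z=P[r,195:320,2]; k=np.nonzero((z>.09)&(z<.16))[0]+195
    if len(k): print(r,k.min(),k.max(),np.median(P[r,k,2]).round(4),P[r,k,2].max().round(4),P[r,(k.min()+k.max())//2].round(4))
E
```

```text
11.3 [ 0.52211813 -0.16922206  0.08957319] [-0.00150965  0.71152084 -0.70266177 -0.00150117] [-1.78231556 18.29189262  1.33850402] [5.00939189 0.52030673 0.03734199] 58.00003834068775
136 221 289 0.1182 0.1203 [ 0.5227 -0.2302  0.1196]
142 225 286 0.1158 0.118 [ 0.5226 -0.2276  0.1173]
148 225 286 0.1158 0.1191 [ 0.5226 -0.2251  0.1164]
154 226 286 0.1159 0.1178 [ 0.5222 -0.2229  0.1176]
160 226 286 0.1157 0.1185 [ 0.5221 -0.2204  0.1175]
166 219 293 0.1149 0.118 [ 0.5221 -0.2181  0.118 ]
172 218 293 0.1187 0.1217 [ 0.5225 -0.216   0.1197]
178 218 293 0.1189 0.1223 [ 0.5225 -0.2141  0.1223]
184 219 293 0.1187 0.1217 [ 0.522  -0.2114  0.1213]
190 219 293 0.1187 0.1215 [ 0.522  -0.209   0.1213]
196 218 293 0.1187 0.1213 [ 0.5224 -0.2063  0.1207]
202 216 295 0.1198 0.1212 [ 0.5223 -0.2037  0.1205]
208 213 298 0.1277 0.1293 [ 0.5223 -0.2033  0.1272]
214 212 299 0.1298 0.1309 [ 0.5223 -0.2017  0.1297]
220 212 299 0.1299 0.1309 [ 0.5223 -0.1993  0.1299]
```

View pics/wrist4.png

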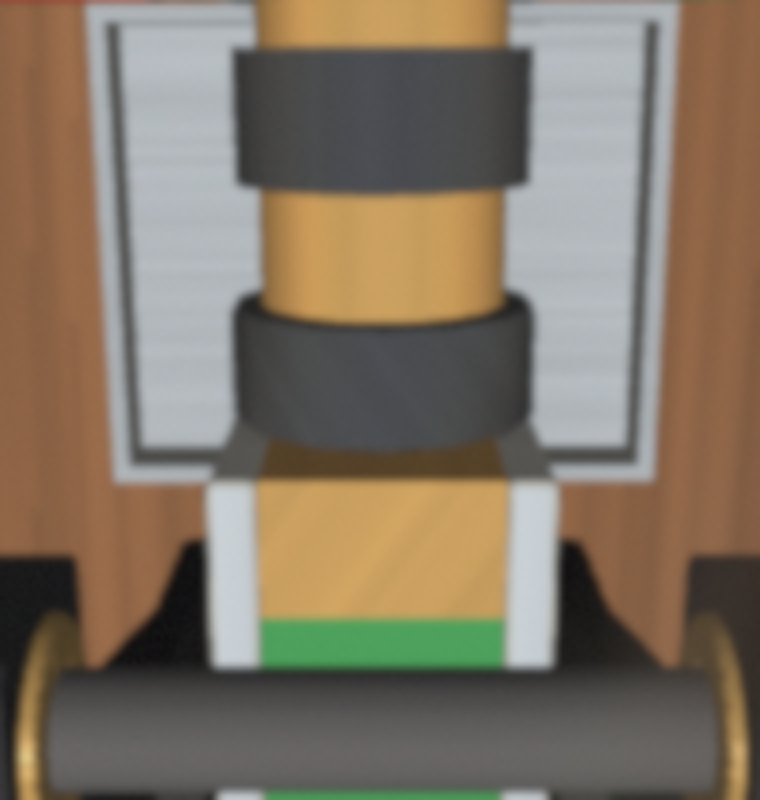

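The mould's end face sits on the ring (edge at crop row 480), with about 18 N of push and no further travel. That is 9 N of spring plus about 9 N on the ring. Holding now.

In the tool's units: 0.2 mm / 800 = 0.0003.

Emit:
jog_arm([
  [[0.0003,0,0],[0,0,0]],
  [[0.0003,0,0],[0,0,0]],
  [[0.0003,0,0],[0,0,0]],
  [[0.0003,0,0],[0,0,0]],
  [[0.0003,0,0],[0,0,0]],
  [[0.0003,0,0],[0,0,0]],
  [[0.0003,0,0],[0,0,0]],
  [[0.0003,0,0],[0,0,0]],
  [[0.0003,0,0],[0,0,0]],
  [[0.0003,0,0],[0,0,0]],
])

```text
time: 12.3
tcp_pos: [0.5221, -0.1692, 0.0896]
tcp_rot: [-0.002, 0.712, -0.703, -0.002]
wrist_force: [-1.7, 18.5, 3.3]
grip_width: 0.0334
finger_force: 58.0
```

Emit:
jog_arm([
  [[0,0,0],[0,0,0]],
  [[0,0,0],[0,0,0]],
  [[0,0,0],[0,0,0]],
  [[0,0,0],[0,0,0]],
  [[0,0,0],[0,0,0]],
  [[0,0,0],[0,0,0]],
  [[0,0,0],[0,0,0]],
  [[0,0,0],[0,0,0]],
  [[0,0,0],[0,0,0]],
  [[0,0,0],[0,0,0]],
])

```text
time: 13.3
tcp_pos: [0.5221, -0.1692, 0.0896]
tcp_rot: [-0.002, 0.712, -0.703, -0.002]
wrist_force: [-1.2, 18.6, 2.1]
grip_width: 0.0336
finger_force: 58.0
```

Emit:
jog_arm([
  [[0,0,0],[0,0,0]],
  [[0,0,0],[0,0,0]],
  [[0,0,0],[0,0,0]],
  [[0,0,0],[0,0,0]],
  [[0,0,0],[0,0,0]],
  [[0,0,0],[0,0,0]],
  [[0,0,0],[0,0,0]],
  [[0,0,0],[0,0,0]],
  [[0,0,0],[0,0,0]],
  [[0,0,0],[0,0,0]],
])

```text
time: 14.3
tcp_pos: [0.5222, -0.1692, 0.0896]
tcp_rot: [-0.002, 0.712, -0.703, -0.002]
wrist_force: [-1.2, 18.5, 2.6]
grip_width: 0.0331
finger_force: 58.0
```

Emit:
jog_arm([
  [[0,0,0],[0,0,0]],
  [[0,0,0],[0,0,0]],
  [[0,0,0],[0,0,0]],
  [[0,0,0],[0,0,0]],
  [[0,0,0],[0,0,0]],
  [[0,0,0],[0,0,0]],
  [[0,0,0],[0,0,0]],
  [[0,0,0],[0,0,0]],
  [[0,0,0],[0,0,0]],
  [[0,0,0],[0,0,0]],
])

```text
time: 15.3
tcp_pos: [0.5222, -0.1693, 0.0896]
tcp_rot: [-0.002, 0.712, -0.703, -0.002]
wrist_force: [-1.8, 18.4, 3.3]
grip_width: 0.0335
finger_force: 58.0
```

```bash
python3 -c "
from plant import manip
print(manip.job_done())"
```

```text
the job is handed in; nothing more can be done
None
```

The green mould is gripped at 58 N and pressed home on the nozzle with about 18 N; it held there for over three seconds, and I handed the job in at about 15 s of robot time (no verdict was returned).

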